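Fit the guide rod, then press the round flask down in its sprung ring cradle and hold it

ROBOT

A 6-joint arm with a two-finger parallel gripper is mounted at the origin on a cart in front of the work surface, level with it; the furniture and walls round the work are solid. World frame = base frame: x ahead of the robot, y to its left, z up, the work surface at z = 0. Lengths are in m, angles in rad, forces in N, time in s.
With the tool pointing down it reaches from about 0.25 to 0.8 m from the base axis. Payload 3.9 kg.
Tool frame: the origin (TCP) lies at the very end of the fingers, on their centre line; the grasp point (between the pads) lies 19 mm behind it; z points along the fingers, y is the line along which they close (so a half turn about z gives the same grasp; the last joint's range is limited). The gripper opens to 85 mm and grips with 20 to 120 N. Pads are 22 mm wide; open, the fingers measure 114 mm over their backs; the gripper's body (76 mm by 85 mm) begins 54 mm behind the grasp point. The pads swing forward as they close: fully open they stand 13 mm farther back than shut.
Start: joints at [1.254, 0.26, -0.138, 1.173, 0, 1.571], TCP at [0.164, 0.499, 0.231] pointing down, gripper open.
Joint ranges: [-2.78, 2.78], [-0.83, 1.72], [-1.28, 1.37], [-1.9, 2.12], [-1.57, 1.48], [-3.14, 3.14]. Speed limits (rad/s): [2.57, 2.57, 3.14, 3.14, 3.14, 3.14].

INTERFACE

Orientations are given as a unit quaternion [w, x, y, z].
In Python, from bench import telemetry, cams, arm gives the robot as it stands.
- The arm moves only by the tool drive_tool, never from a script. Its arguments are lists of equal length, an entry for each row: "travel": the shift along the tool's x, y, z scaled (see below), a list of three; "spin": the turn about the tool's z scaled (see below). In form: {"travel": [[dx, dy, dz], ...], "spin": [spin, ...]}. A call has 1 to 12 rows; each row is the pose to reach, as a shift and turn from the pose commanded when the call began, along the tool's axes at that moment, turning the shorter way round; what a row does not reach only later rows make up. The controller multiplies each number of a shift by 0.15 m and each number of a turn by pi rad. A row lasts 1/10 s, in which the tool goes at most 50 mm and 8.59 degrees, less where a joint would pass 70% of its speed; a pose out of reach is approached as far as the arm can. A call with a number of a shift or a turn outside -1 to 1 is refused whole. A call with a gripper value outside its range is refused whole. "gripper" is the gripper command: -1 is shut, 1 is fully open, values between are in proportion, set as the call begins (left out, the last holds). The fingers move at their own pace and stop on an object; "squeeze" is the grip in N (left out, the last holds). Time passes only in rows, so rows that repeat a pose let the fingers close. It gives the time, the measured TCP pose, the force, the opening and the grip force at its end, in the units of the state.
- telemetry.get_state(): the state, without advancing time (a new reading comes with each control period).
- cams.get_image(name): name is "scene" or "side" or "wrist"; returns (picture, depth): 384x512x3 uint8, red, green, blue; 384x512 float32, m along the optical axis (not along the pixel's ray), 0 where there is no reading.
- cams.camera_info(name): a dict with "fx", "fy", "cx", "cy" (pixels), "k1" (the pictures are not rectified: a ray, as slopes to the right and down, at radius r is drawn at 1 + k1 r^2 times it, then the intrinsics apply), "world_to_cam" (4x4, takes a point from world to camera coordinates); the wrist camera has in their place "tool_from_camera" (4x4, takes a point from camera to tool coordinates, whose origin is the TCP and whose axes are the flange's). Camera axes: x right, y up, looking along -z (the intrinsics and any distortion apply to the point x, -y, -z); pixel columns grow to the right and rows downward; lengths in m; the calibration is good to about 2 mm. A picture is of the moment at which its call begins: read the wrist's pose just before it. camera_info takes no time and is no camera call.
- arm.sign_off(): hands the job in; it is judged then, once.
The state is a dict: "time_s": time; "q": joint angles; "dq": joint speeds; "joint_torque": joint torques, N m; "tcp_pos": TCP position; "tcp_rot": TCP orientation; "contact_force": force on the tool from outside, world axes, zero at the start; "wrist_torque": the same for the moment, N m; "grip_width": finger opening in m; "gripper_force": force on a finger pad.
Only numpy, scipy, OpenCV 4.12 (cv2) and the standard library are available. Lean on these libraries where they do the work, as an engineer would, in place of code of your own. Each camera call takes 0.05 s, during which the arm holds its last target. There are 200 camera calls.

TASK

Make the sprung cradle ready and hold the flask down in it: first take the guide rod by its knob from its stand, put it upright down through the eyelet in the ring's lug and on into the socket in the base beneath until it stands on the bottom, and let go of it. Then lift the round stoppered flask off its cork ring, set it upright with its round bottom in the sprung ring, press it straight down until the ring is against its lower stop, and finish while still holding it pressed down there. Leave the tape roll, the dropper bottle and the small vial where they are.

Things in the scene. Friction and masses are not known exactly. Their poses are not given: they have to be found in the camera images.
- cradle: Sprung ring cradle, bare aluminium, fixed to the worktop. Origin on the worktop under the ring's axis, z up. Base 10 mm high, from x = -96 to +46 mm, y = +-63 mm; a sleeved spring post 52 mm either side of the axis along y; nothing is higher than 63 mm. Its -x end, with lug and socket, is turned roughly to the robot (within 0.4 rad).
- ring (a joint): How far the sprung ring is pressed down, m: 0 at the top where the spring holds it, 0.020 at its lower stop. The ring gives at about 4 N of load and takes about 11 N at the stop, the flask's own weight (1 to 2 N) included; the flask's weight alone does not move it.
- seat (a point): Centre of the ring's opening in the plane of its top face, moves with the ring: 62 mm above the worktop at rest, 42 mm when pressed down. Ring 74 mm outside, 52 mm inside, 12 mm thick. The flask's bulb rests on the inner edge, its centre then 19 mm above this point and its lowest point 13 mm below it.
- eyelet (a point): Centre of the eyelet's upper mouth in the lug, a 28 mm square on the ring's -x side, 70 mm from the ring's axis; moves with the ring, 62 mm above the worktop at rest. Plain hole 12 mm across through 12 mm thickness.
- socket (a point): Centre of the mouth of the blind socket in the base, straight below the eyelet, 15 mm above the worktop; hole 12 mm across and 10 mm deep (bottom 5 mm above the worktop).
- rod_stand: Grey plastic block 46 x 46 x 40 mm, fixed to the worktop, with a 12 mm hole 32 mm deep in the middle of its top, in which the guide rod stands at the start. Origin under its centre.
- guide_rod: Steel guide rod 128 mm long, standing upright in its stand: shaft 8 mm across with a chamfered tip, and at the top a knob 18 mm across and 28 mm tall (from 100 to 128 mm above the tip). Origin at the tip's end, z along the rod to the knob. 60 g.
- cork_ring: Cork ring 84 mm across and 28 mm high, fixed to the worktop, on which the flask stands at the start. Origin under its centre. The cork ring and the rod stand are one to the left and one to the right of the cradle, either way round.
- flask: Amber glass round-bottom flask with black stopper, 116 mm high: bulb 64 mm across, straight neck 22 mm across from 69 to 100 mm above the bottom (lip 25 mm across at 100 to 104), stopper 21 mm across. Origin at the lowest point of the bulb, z up the neck. 100 to 200 g, weight low down. On the cork ring its bottom is about 17 mm above the worktop.
- flask_neck (a point): Point on the flask's axis in the neck, 86 mm above its bottom: the place to grip it.
- bulb_centre (a point): Centre of the flask's round bulb, 32 mm above its bottom.
- tape_roll: Roll of tape lying flat, 103 mm across, 25 mm high; bystander, beyond the cradle. Origin under its centre.
- dropper_bottle: Small amber dropper bottle, 33 mm across, 102 mm high; bystander. Origin under its centre.
- small_vial: Small white capped vial standing upright, 17 mm across, 68 mm high; bystander. Origin under its centre.
Things that resemble listed ones, but are neither listed nor needed, are in the scene too. What is shaped like the guide_rod but blue is not meant.

How it is judged:
By the outcome, as a careful person would: the job done as asked, in the order asked, and still so for the second after the job is handed in, while the arm keeps its last pose, push and grip.
It also fails if it takes over 67 s, if anything falls off the work surface, if the arm or the gripper's body presses on something with over 40 N, if the wrist force passes 120 N, or if a joint passes its speed limit or range.

## Working session

There is one attempt and no reset: what is moved stays moved. The work goes in short steps, Python scripts to look and compute and a tool call to move; the robot and the scene stay as the last step left them, time stands still between calls to the robot, and variables do not carry over. Pictures are saved under pics/ and viewed, at most 10 in all, crops included, and the job is handed in when it is done.

Besides the shell and the picture viewer there is one more tool, called after ">>>" in YAML: its name, and indented under it one key for each argument. drive_tool: Moves the arm, as the interface text tells. Its arguments: {"type":"object","properties":{"travel":{"type":"array","items":{"type":"array","items":{"type":"number"}}},"spin":{"type":"array","items":{"type":"number"}},"gripper":{"type":"number"},"squeeze":{"type":"number"}},"required":["travel","spin"]}

```bash
mkdir -p pics; ls; cat > h.py <<'E'
import numpy as np, cv2
from bench import telemetry, cams, arm
from scipy.spatial.transform import Rotation as R
def Rq(q): return R.from_quat([q[1],q[2],q[3],q[0]]).as_matrix()
def grab(n):
    s=telemetry.get_state(); i=cams.camera_info(n); p,d=cams.get_image(n)
    if n=="wrist":
        T=np.eye(4);T[:3,:3]=Rq(s['tcp_rot']);T[:3,3]=s['tcp_pos']; W=T@np.array(i['tool_from_camera'])
    else: W=np.linalg.inv(np.array(i['world_to_cam']))
    return dict(p=p,d=d,i=i,W=W)
def rays(g,uv):
    i=g['i'];uv=np.atleast_2d(uv).astype(float)
    x=np.stack([(uv[:,0]-i['cx'])/i['fx'],(uv[:,1]-i['cy'])/i['fy']],1);y=x.copy()
    for _ in range(20): y=x/(1+i['k1']*(y**2).sum(1,keepdims=True))
    c=np.c_[y[:,0],-y[:,1],-np.ones(len(y))]
    return g['W'][:3,3],c@g['W'][:3,:3].T      # direction has unit depth
def onplane(g,uv,z):
    o,d=rays(g,uv); return o+d*((z-o[2])/d[:,2])[:,None]
def cloud(g):
    h,w=g['d'].shape;u,v=np.meshgrid(np.arange(w),np.arange(h))
    o,d=rays(g,np.c_[u.ravel(),v.ravel()]);P=o+d*g['d'].ravel()[:,None];P[g['d'].ravel()==0]=np.nan
    return P.reshape(h,w,3)
def save(g,n): cv2.imwrite('pics/'+n,g['p'][:,:,::-1])
E
python3 - <<'E'
from h import *
s=telemetry.get_state();print({k:np.round(v,3) for k,v in s.items()})
for n in("scene","side"):
    g=grab(n);save(g,n+'0.png');print(n,{k:np.round(v,3) for k,v in g['i'].items()})
    np.savez(n+'0.npz',P=cloud(g),p=g['p'])
a=cv2.imread('pics/scene0.png');b=cv2.imread('pics/side0.png')
print(cams.camera_info('wrist'))
E
```

```text
pics
{'time_s': np.float64(0.0), 'q': array([ 1.254,  0.261, -0.139,  1.173,  0.   ,  1.571]), 'dq': array([ 0.001,  0.001,  0.   , -0.001, -0.001, -0.   ]), 'joint_torque': array([-1.0000e-03, -4.0568e+01,  2.5392e+01,  1.9000e-02, -0.0000e+00,
       -0.0000e+00]), 'tcp_pos': array([0.163, 0.498, 0.23 ]), 'tcp_rot': array([-0.   ,  0.158,  0.987, -0.001]), 'contact_force': array([ 0.029, -0.414,  0.101]), 'wrist_torque': array([-0.015,  0.044,  0.031]), 'gripper_force': np.float64(0.0), 'grip_width': np.float64(0.085)}
scene {'fx': np.float64(361.128), 'fy': np.float64(361.128), 'cx': np.float64(253.319), 'cy': np.float64(194.169), 'k1': np.float64(-0.024), 'world_to_cam': array([[-0.835, -0.55 , -0.002,  0.462],
       [ 0.35 , -0.534,  0.77 , -0.3  ],
       [-0.424,  0.642,  0.638, -0.645],
       [ 0.   ,  0.   ,  0.   ,  1.   ]])}
side {'fx': np.float64(405.211), 'fy': np.float64(405.211), 'cx': np.float64(255.265), 'cy': np.float64(195.882), 'k1': np.float64(-0.136), 'world_to_cam': array([[ 0.839, -0.544,  0.021, -0.512],
       [ 0.235,  0.397,  0.887, -0.211],
       [-0.491, -0.739,  0.461, -0.628],
       [ 0.   ,  0.   ,  0.   ,  1.   ]])}
{'fx': 344.37745809806506, 'fy': 344.37745809806506, 'cx': 252.84599797349117, 'cy': 196.97592978953782, 'k1': -0.022377931960899287, 'tool_from_camera': array([[ 5.94672803e-04,  9.64008641e-01,  2.65870243e-01,
         6.62119404e-02],
       [ 9.99999776e-01, -6.54630575e-04,  1.36897081e-04,
         1.25008867e-03],
       [ 3.06016759e-04,  2.65870102e-01, -9.64008815e-01,
        -1.41881323e-01],
       [ 0.00000000e+00,  0.00000000e+00,  0.00000000e+00,
         1.00000000e+00]])}
```

View pics/scene0.png

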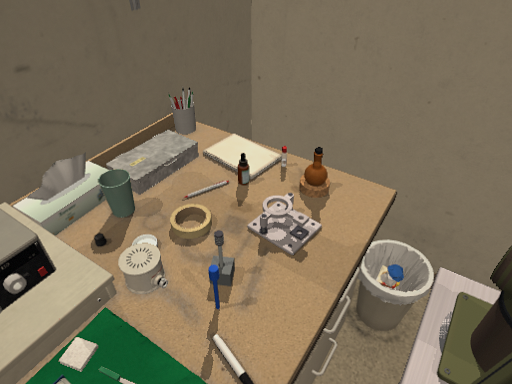

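View pics/side0.png

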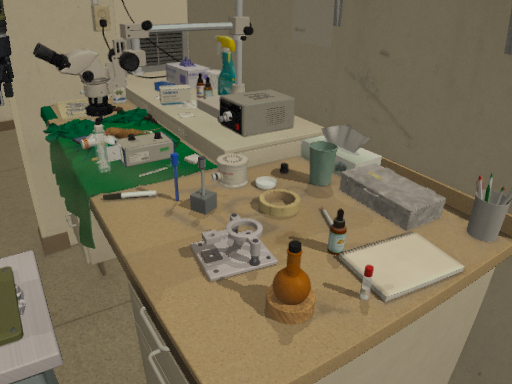

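Scene view: grey rod in its stand at (219,240)/(224,270), blue decoy at (214,285), cradle at (283,225) and flask at (317,170). Side view: rod at (202,175), ring at (243,235), flask at (292,280), with the dropper bottle (338,235) and vial (368,283) near the flask.

```bash
python3 - <<'E'
from h import *
for n,pts in (("scene",dict(knob=(219,240),stand=(228,262),stopper=(319,150),bulb=(316,175),ring=(277,205),tape=(190,222),drop=(243,172),vial=(284,155),blue=(214,272))),("side",dict(knob=(202,162),stand=(203,200),stopper=(294,247),bulb=(292,285),ring=(243,228),drop=(338,235),vial=(367,280)))):
    z=np.load(n+'0.npz');P=z['P'];p=z['p'].astype(int)
    for k,(u,v) in pts.items(): print(n,k,P[v,u].round(3),p[v,u])
    # cradle layers
    hsv=cv2.cvtColor(z['p'],cv2.COLOR_RGB2HSV)
    m=(hsv[...,0]<18)&(hsv[...,1]>150)&(P[...,2]>.04)&(P[...,2]<.145)
    c=P[m]; c0=P[dict(scene=(175,316),side=(285,292))[n]]
    c=c[np.linalg.norm(c[:,:2]-c0[:2],axis=1)<.06]
    # bulb sphere fit
    b=c[(c[:,2]<.08)]
    if len(b)>20:
        s=np.linalg.lstsq(np.c_[2*b,np.ones(len(b))],(b**2).sum(1),rcond=None)[0];print('bulb',len(b),s[:3].round(4),np.sqrt(s[3]+s[:3]@s[:3]).round(4))
    q=c[(c[:,2]>.088)&(c[:,2]<.115)];print('neck',len(q),q.mean(0).round(4))
    r=P[dict(scene=(205,277),side=(228,243))[n]]
    w=P[(np.abs(P[...,2]-.062)<.004)&(np.linalg.norm(P[...,:2]-r[:2],axis=-1)<.16)]
    np.save(n+'_top.npy',w);print('top',len(w),w.mean(0))
    w=P[(np.abs(P[...,2]-.04)<.004)&(np.linalg.norm(P[...,:2]-P[dict(scene=(262,228),side=(200,203))[n]][:2],axis=-1)<.05)]
    print('standtop',len(w),w.min(0),w.max(0))
A=np.r_[np.load('scene_top.npy'),np.load('side_top.npy')]
o=np.full((600,800,3),255,np.uint8);lo=A[:,:2].min(0)-.01;print(lo)
for a,c in((np.load('scene_top.npy'),(255,0,0)),(np.load('side_top.npy'),(0,0,255))):
    for x,y,_ in a: cv2.circle(o,(int((y-lo[1])*2500),int((x-lo[0])*2500)),2,c,-1)
for n,c in (('scene',(300,215)),('side',(238,240))):
    im=cv2.imread(f'pics/{n}0.png')[c[1]-55:c[1]+45,c[0]-66:c[0]+67]
    cv2.imwrite(f'pics/{n}z.png',cv2.resize(im,(400,300),interpolation=3))
cv2.imwrite('pics/top.png',np.vstack([cv2.resize(o,(800,300)),np.hstack([cv2.imread('pics/scenez.png'),cv2.imread('pics/sidez.png')])]))
E
```

```text
scene knob [0.541 0.14  0.125] [63 61 59]
scene stand [0.54  0.12  0.039] [103 102  97]
scene stopper [ 0.513 -0.248  0.134] [29 28 26]
scene bulb [ 0.505 -0.23   0.068] [115  65  26]
scene ring [ 0.56  -0.124  0.012] [90 84 82]
scene tape [ 0.721  0.041 -0.002] [165 133  97]
scene drop [ 0.692 -0.157  0.047] [ 92 108  97]
scene vial [ 0.64  -0.298  0.045] [153 139 120]
scene blue [0.5   0.209 0.128] [ 24  54 114]
bulb 343 [ 0.5156 -0.2546  0.0496] 0.0307
neck 65 [ 0.5139 -0.247   0.1015]
top 636 [ 0.52540489 -0.09625133  0.06142191]
standtop 284 [0.51724459 0.10398773 0.03611477] [0.57626106 0.15427488 0.04375137]
side knob [0.542 0.125 0.127] [85 85 80]
side stand [0.532 0.107 0.039] [72 71 63]
side stopper [ 0.508 -0.262  0.132] [22 23 21]
side bulb [ 0.499 -0.276  0.071] [135  77  13]
side ring [0.579 0.003 0.002] [147 125  94]
side drop [ 0.687 -0.184  0.051] [ 98 119 109]
side vial [ 0.638 -0.311  0.045] [130 124 113]
bulb 952 [ 0.5136 -0.2562  0.0501] 0.0306
neck 183 [ 0.5087 -0.2624  0.1017]
top 749 [ 0.51237227 -0.07649856  0.0624619 ]
standtop 195 [0.5146122  0.10222254 0.03626894] [0.5764138  0.15634337 0.04375745]
[ 0.43688707 -0.27563633]
```

View pics/top.png

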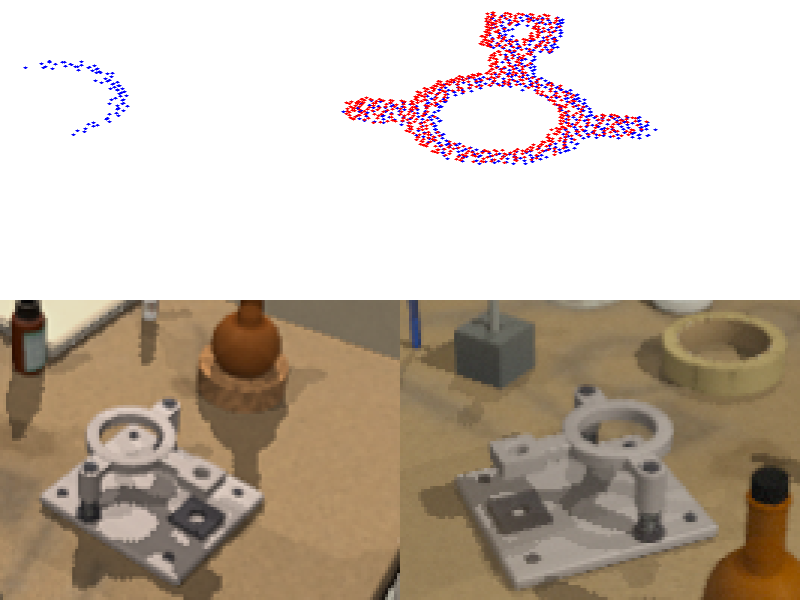

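Top-down cloud: ring circle, two post ears and the square lug with its hole are all clear, and both cameras agree. I'll fit them and plan the first move.

```bash
cat >> h.py <<'E'
def to(xyz,yaw=None):
    """tool-frame scaled shift & spin to bring TCP to xyz with the tool's y axis along +-(cos,sin) yaw"""
    s=telemetry.get_state();M=Rq(s['tcp_rot']);p=s['tcp_pos']
    t=M.T@(np.array(xyz)-p)/.15; sp=0
    if yaw is not None:
        d=M.T@np.array([np.cos(yaw),np.sin(yaw),0]); sp=np.arctan2(-d[0],d[1]); sp=(sp+np.pi/2)%np.pi-np.pi/2
    print('travel',t.round(3),'spin',round(sp/np.pi,4),'tcp',np.round(p,4),'toolz',M[:,2].round(4),'t',s['time_s'],'q',np.round(s['q'],2))
E
python3 - <<'E'
from h import *
from scipy.optimize import least_squares as LS
for f in('scene','side'):
    A=np.load(f+'_top.npy');A=A[np.linalg.norm(A[:,:2]-[.53,-.085],axis=1)<.12]
    c=np.array([.54,-.09])
    for _ in range(8):
        d=A[:,:2]-c;r=np.linalg.norm(d,axis=1)
        B=A[(r>.022)&(r<.039)]
        c=LS(lambda c:(lambda r:np.maximum(0,.026-r)+np.maximum(0,r-.037)+.02*(r-.0315))(np.linalg.norm(B[:,:2]-c,axis=1)),c).x
    d=A[:,:2]-c;r=np.linalg.norm(d,axis=1)
    L=A[(r>.057)&(d[:,0]<-.035)]   # lug
    (lx,ly),sz,an=cv2.minAreaRect((L[:,:2]*1000).astype(np.float32))
    print(f,'ring',c.round(4),'z',B[:,2].mean().round(4),'lug',len(L),(lx/1e3,ly/1e3),sz,an)
    e=(np.array([lx,ly])/1e3-c);th=np.arctan2(-e[1],-e[0]);print('yaw',th,'dist',np.linalg.norm(e),'eyelet',c-.07*np.array([np.cos(th),np.sin(th)]))
    E=A[(r>.04)&(np.abs(d@[np.cos(th),np.sin(th)])<.015)];v=np.linalg.svd(E[:,:2]-E[:,:2].mean(0))[2][0];print('ears yaw',np.arctan2(-v[0],v[1]),np.arctan(-v[0]/v[1]))
    z=np.load(f+'0.npz');P=z['P'];hsv=cv2.cvtColor(z['p'],cv2.COLOR_RGB2HSV)
    m=(P[...,2]>.108)&(P[...,2]<.14)&(np.linalg.norm(P[...,:2]-[.545,.13],axis=-1)<.035);K=P[m];print('knob',len(K),K.mean(0).round(4),K.max(0).round(3),K.min(0).round(3))
    k=LS(lambda c:np.linalg.norm(K[:,:2]-c,axis=1)-.009,K[:,:2].mean(0),loss='soft_l1',f_scale=.001).x;print('knob axis',k)
    S=P[(np.abs(P[...,2]-.04)<.003)&(np.linalg.norm(P[...,:2]-[.546,.128],axis=-1)<.045)];print('stand',cv2.minAreaRect((S[:,:2]*1000).astype(np.float32)))
to([.546,.129,.23],1.57)
E
```

```text
scene ring [ 0.5327 -0.0753] z 0.0614 lug 101 (0.4633569946289062, -0.06629331207275391) (30.253192901611328, 27.94379425048828) 82.3105697631836
yaw -0.12855206245289402 dist 0.06991634973925101 eyelet [ 0.46327403 -0.06628259]
ears yaw -0.13197085702950917 -0.1319708570295092
knob 130 [0.5438 0.1375 0.1274] [0.555 0.144 0.138] [0.537 0.126 0.109]
knob axis [0.54693532 0.1338522 ]
stand ((546.5980224609375, 134.23045349121094), (45.67319869995117, 47.76604461669922), 25.261354446411133)
side ring [ 0.5304 -0.0777] z 0.0625 lug 146 (0.4611746826171875, -0.06735903930664063) (30.13303565979004, 27.060632705688477) 82.34745788574219
yaw -0.14800674906161068 dist 0.06998761323903005 eyelet [ 0.46116243 -0.06735721]
ears yaw 3.012657640741039 -0.12893501284875444
knob 96 [0.5425 0.1286 0.1252] [0.552 0.14  0.136] [0.534 0.122 0.11 ]
knob axis [0.54520681 0.13399986]
stand ((544.5651245117188, 133.10264587402344), (48.74538803100586, 50.23737716674805), 28.550003051757812)
travel [-3.191 -1.545  0.006] spin -0.1006 tcp [0.1634 0.4983 0.2305] toolz [-6.0e-04 -1.7e-03 -1.0e+00] t 0.1 q [ 1.25  0.26 -0.14  1.17  0.    1.57]
```

>>> drive_tool:
  travel:
    - [-1, -0.48, 0]
    - [-1, -0.48, 0]
    - [-1, -0.48, 0]
    - [-1, -0.48, 0]
    - [-1, -0.48, 0]
  spin: [-0.058, -0.058, -0.058, -0.058, -0.058]
  gripper: 0.2
  squeeze: 40

```text
time_s: 0.6
tcp_pos: [0.285, 0.3815, 0.231]
tcp_rot: [-0.0, 0.069, 0.998, -0.001]
contact_force: [-0.8, 0.4, 0.3]
grip_width: 0.0512
gripper_force: 0.0
```

>>> drive_tool:
  travel:
    - [-0.95, -0.7, 0]
    - [-0.95, -0.7, 0]
    - [-0.95, -0.7, 0]
    - [-0.95, -0.7, 0]
    - [-0.95, -0.7, 0]
  spin: [0, 0, 0, 0, 0]

```text
time_s: 1.1
tcp_pos: [0.4125, 0.2593, 0.2309]
tcp_rot: [0.0, 0.069, 0.998, -0.0]
contact_force: [-0.7, -0.8, -0.8]
grip_width: 0.0511
gripper_force: 0.0
```

>>> drive_tool:
  travel:
    - [-0.7, -0.7, 0]
    - [-0.7, -0.7, 0]
    - [-0.7, -0.7, 0]
    - [-0.7, -0.7, 0]
    - [-0.7, -0.7, 0]
  spin: [0, 0, 0, 0, 0]

```text
time_s: 1.6
tcp_pos: [0.5004, 0.143, 0.2308]
tcp_rot: [-0.001, 0.068, 0.998, 0.0]
contact_force: [-0.4, -0.0, -0.4]
grip_width: 0.0513
gripper_force: 0.0
```

```bash
python3 - <<'E'
from h import *
to([.546,.134,.23],1.437)
g=grab('wrist');save(g,'w1.png');P=cloud(g)
K=P[(P[...,2]>.108)&(P[...,2]<.145)&(np.linalg.norm(P[...,:2]-[.546,.134],axis=-1)<.03)]
T=K[K[:,2]>np.percentile(K[:,2],95)-.004];print(len(K),'top',T.mean(0),cv2.minEnclosingCircle((T[:,:2]*1000).astype(np.float32)))
S=P[(np.abs(P[...,2]-.04)<.004)&(np.linalg.norm(P[...,:2]-[.546,.134],axis=-1)<.045)];print('stand',cv2.minAreaRect((S[:,:2]*1000).astype(np.float32)))
E
```

```text
travel [-0.309 -0.018  0.005] spin -0.0005 tcp [0.5004 0.143  0.2308] toolz [-1.5e-03  8.0e-04 -1.0e+00] t 1.6 q [ 0.28  0.25 -0.15  1.17  0.    0.41]
669 top [0.54494414 0.13431513 0.13513737] ((545.4976196289062, 134.26742553710938), 8.878194808959961)
stand ((545.9615478515625, 133.97119140625), (46.513057708740234, 46.5151481628418), 24.942272186279297)
```

View pics/w1.png

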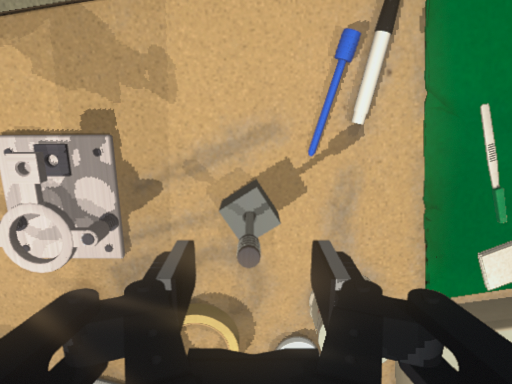

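Wrist view: the grey knob is at (249,258), centred between the fingers. The cradle is at (60,195) and the blue decoy at (335,95). The stand and knob fits agree on (0.5457, 0.134), with the knob top at 0.136.

>>> drive_tool:
  travel:
    - [-0.305, -0.017, 0]
    - [-0.305, -0.017, 0]
    - [-0.305, -0.017, 0.2]
    - [-0.305, -0.017, 0.4]
    - [-0.305, -0.017, 0.55]
    - [-0.305, -0.017, 0.7]
    - [-0.305, -0.017, 0.8]
    - [-0.305, -0.017, 0.85]
    - [-0.305, -0.017, 0.85]
    - [-0.305, -0.017, 0.85]
  spin: [0, 0, 0, 0, 0, 0, 0, 0, 0, 0]

```text
time_s: 2.65
tcp_pos: [0.5458, 0.1348, 0.1045]
tcp_rot: [0.0, 0.067, 0.998, 0.0]
contact_force: [0.1, 0.1, 0.5]
grip_width: 0.0512
gripper_force: 0.0
```

>>> drive_tool:
  travel:
    - [0, 0, 0]
    - [0, 0, 0]
    - [0, 0, 0]
    - [0, 0, 0]
    - [0, 0, 0]
    - [0, 0, 0]
    - [0, 0, 0]
    - [0, 0, 0]
  spin: [0, 0, 0, 0, 0, 0, 0, 0]
  gripper: -1
  squeeze: 50

```text
time_s: 3.45
tcp_pos: [0.5465, 0.1338, 0.1046]
tcp_rot: [0.001, 0.067, 0.998, 0.0]
contact_force: [0.4, 0.5, 4.8]
grip_width: 0.0168
gripper_force: 48.8
```

>>> drive_tool:
  travel:
    - [0, 0, -0.07]
    - [0, 0, -0.15]
    - [0, 0, -0.25]
    - [0, 0, -0.4]
    - [0, 0, -0.57]
    - [0, 0, -0.57]
    - [0, 0, -0.57]
  spin: [0, 0, 0, 0, 0, 0, 0]

```text
time_s: 4.15
tcp_pos: [0.5461, 0.1338, 0.19]
tcp_rot: [0.001, 0.067, 0.998, 0.0]
contact_force: [-1.0, 0.3, -0.2]
grip_width: 0.0167
gripper_force: 48.7
```

```bash
python3 - <<'E'
from h import *
to([.462,-.067,.19],1.437)
to([.50,.03,.19],1.437)
print(telemetry.get_state()['grip_width'],telemetry.get_state()['contact_force'])
E
```

```text
travel [ 3.760e-01 -1.402e+00 -1.000e-03] spin -0.0003 tcp [0.5461 0.1338 0.19  ] toolz [ 1.5e-03  4.0e-04 -1.0e+00] t 4.15 q [ 0.24  0.34 -0.13  1.1  -0.    0.37]
travel [ 0.212 -0.727 -0.001] spin -0.0003 tcp [0.5461 0.1338 0.19  ] toolz [ 1.5e-03  4.0e-04 -1.0e+00] t 4.15 q [ 0.24  0.34 -0.13  1.1  -0.    0.37]
0.016676331513008714 [-1.0210955   0.27200669 -0.18823246]
```

>>> drive_tool:
  travel:
    - [0.1, -0.28, 0]
    - [0.19, -0.7, 0]
    - [0.19, -0.7, 0]
    - [0.19, -0.7, 0]
  spin: [0, 0, 0, 0]

```text
time_s: 4.55
tcp_pos: [0.5016, 0.0318, 0.1883]
tcp_rot: [-0.001, 0.069, 0.998, -0.0]
contact_force: [0.2, 0.2, -1.0]
grip_width: 0.0167
gripper_force: 49.0
```

>>> drive_tool:
  travel:
    - [0.09, -0.25, 0]
    - [0.14, -0.5, 0]
    - [0.18, -0.7, 0]
    - [0.18, -0.7, 0]
    - [0.18, -0.7, 0]
  spin: [0, 0, 0, 0, 0]

```text
time_s: 5.05
tcp_pos: [0.463, -0.0664, 0.1889]
tcp_rot: [-0.0, 0.068, 0.998, 0.001]
contact_force: [0.1, -0.1, -0.6]
grip_width: 0.0165
gripper_force: 49.2
```

```bash
python3 - <<'E'
from h import *
to([.462,-.067,.19],1.437)
G={n:grab(n) for n in('scene','side','wrist')}
tiles=[]
for n,g in G.items():
    P=cloud(g);np.savez(n+'1.npz',P=P,p=g['p'],d=g['d']);save(g,n+'1.png')
    c=telemetry.get_state()['tcp_pos']
    for lo,hi in((.085,.1),(.1,.115),(.115,.13),(.13,.15)):
        K=P[(P[...,2]>lo)&(P[...,2]<hi)&(np.linalg.norm(P[...,:2]-c[:2],axis=-1)<.025)]
        if len(K): print(n,lo,len(K),K.mean(0).round(4),K[:,2].min().round(4))
    if n=='wrist': tiles.append(g['p'][:,:,::-1][60:360,56:456])
    else:
        c=np.r_[c[:2],.07];q=g['i']['world_to_cam']@np.r_[c,1];u=int(g['i']['cx']-g['i']['fx']*q[0]/q[2]);v=int(g['i']['cy']+g['i']['fy']*q[1]/q[2]);print(n,u,v)
        tiles.append(cv2.resize(g['p'][v-50:v+50,u-66:u+67,::-1],(400,300),interpolation=3))
L=np.vstack([np.hstack(tiles[:2]),np.hstack([tiles[2],tiles[2]*0])]);cv2.imwrite('pics/m1.png',L)
E
```

```text
travel [ 0.006 -0.005 -0.007] spin -0.0004 tcp [ 0.463  -0.0664  0.1889] toolz [ 0.      0.0011 -1.    ] t 5.05 q [-0.14  0.19 -0.35  1.03  0.   -0.01]
scene 0.085 5 [ 0.462  -0.0632  0.0973] 0.0955
scene 0.1 20 [ 0.4623 -0.0632  0.1075] 0.1007
scene 0.115 18 [ 0.4618 -0.0635  0.1232] 0.1163
scene 0.13 24 [ 0.4625 -0.0631  0.1391] 0.1302
scene 301 215
side 0.085 6 [ 0.4609 -0.0684  0.0974] 0.0951
side 0.1 29 [ 0.461  -0.069   0.1073] 0.1001
side 0.115 35 [ 0.4609 -0.0679  0.1223] 0.1151
side 0.13 42 [ 0.4608 -0.0683  0.1393] 0.1301
side 210 230
wrist 0.085 19 [ 0.4596 -0.0652  0.0973] 0.094
wrist 0.1 68 [ 0.4597 -0.0648  0.108 ] 0.1001
wrist 0.115 82 [ 0.4598 -0.0647  0.1224] 0.1152
wrist 0.13 142 [ 0.4597 -0.0646  0.1404] 0.1301
```

View pics/m1.png

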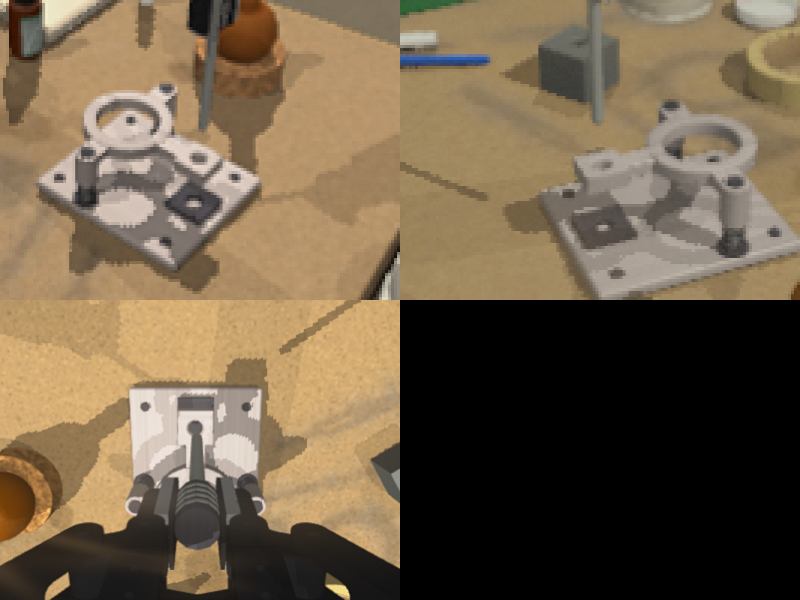

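The tip hangs just above the lug in all three views (lug hole in the wrist crop at about (195,428)), and the rod is upright. I'll fit the lug and hole in each view against the rod in the same view.

```bash
python3 - <<'E'
from h import *
c=np.array([.462,-.067]);th=-.134;ax=np.array([np.cos(th),np.sin(th)]);ay=np.array([-ax[1],ax[0]])
for n in('scene','side','wrist'):
    z=np.load(n+'1.npz');P=z['P'];g=dict(i=cams.camera_info(n))
    d=P[...,:2]-c;a=d@ax;b=d@ay
    L=(np.abs(P[...,2]-.062)<.005)&(np.abs(a)<.02)&(np.abs(b)<.02)
    Q=P[L];aa,bb=a[L],b[L]
    w=np.abs(aa+.003)<.009; 
    print(n,len(Q),'z',Q[:,2].mean().round(4),'b edges',np.percentile(bb[w],[1,99]).round(4),'a near edge',np.percentile(aa,1).round(4))
    # hole: pixels within 9mm of centre (projected on the lug plane) seen below the face or dark
    s=telemetry.get_state()
    if n=='wrist':
        T=np.eye(4);T[:3,:3]=Rq(s['tcp_rot']);T[:3,3]=s['tcp_pos'];g['W']=T@g['i']['tool_from_camera']
    else: g['W']=np.linalg.inv(g['i']['world_to_cam'])
    h,wd=P.shape[:2];u,v=np.meshgrid(np.arange(wd),np.arange(h));X=onplane(g,np.c_[u.ravel(),v.ravel()],.062).reshape(h,wd,3)
    near=np.linalg.norm(X[...,:2]-c,axis=-1)<.010
    gray=z['p'].mean(-1);t=(gray[near].max()+gray[near].min())/2
    dark=near&(gray<np.median(gray[near])*.8);print('  hole',dark.sum(),near.sum(),X[dark].mean(0).round(4), 'px',np.argwhere(dark).mean(0)[::-1])
    print('  cam',g['W'][:3,3].round(3))
E
```

```text
scene 121 z 0.0612 b edges [-0.0141  0.015 ] a near edge -0.0125
  hole 14 38 [ 0.4652 -0.0674  0.062 ] px [300.57142857 217.14285714]
  cam [0.217 0.508 0.644]
side 181 z 0.062 b edges [-0.0155  0.0142] a near edge -0.014
  hole 5 47 [ 0.4653 -0.0686  0.062 ] px [212.2 234.6]
  cam [ 0.171 -0.659  0.488]
wrist 962 z 0.0611 b edges [-0.0127  0.0147] a near edge -0.0129
  hole 200 473 [ 0.4643 -0.0665  0.062 ] px [250.805 188.61 ]
  cam [ 0.398 -0.056  0.331]
```

>>> drive_tool:
  travel:
    - [0, -0.006, 0]
    - [0, -0.006, 0.06]
    - [0, -0.006, 0.12]
    - [0, -0.006, 0.17]
    - [0, -0.006, 0.21]
    - [0, -0.006, 0.25]
    - [0, -0.006, 0.28]
    - [0, -0.006, 0.31]
    - [0, -0.006, 0.31]
  spin: [0, 0, 0, 0, 0, 0, 0, 0, 0]

```text
time_s: 6.1
tcp_pos: [0.4621, -0.0678, 0.1422]
tcp_rot: [-0.0, 0.067, 0.998, 0.0]
contact_force: [0.1, 0.2, -0.2]
grip_width: 0.0165
gripper_force: 49.2
```

```bash
python3 - <<'E'
from h import *
s=telemetry.get_state();print(s['contact_force'],s['wrist_torque'],s['grip_width'])
to([.463,-.0672,.1025],1.437)
g=grab('wrist');P=cloud(g)
for lo,hi in((.07,.08),(.08,.09),(.09,.1)):
    K=P[(P[...,2]>lo)&(P[...,2]<hi)&(np.linalg.norm(P[...,:2]-s['tcp_pos'][:2],axis=-1)<.02)];print(len(K),K.mean(0))
Q=P[(P[...,2]>.03)&(P[...,2]<.07)&(np.linalg.norm(P[...,:2]-s['tcp_pos'][:2],axis=-1)<.018)];print('lug z',np.percentile(Q[:,2],[50,95]))
tiles=[g['p'][60:360,56:456,::-1]]
for n in('scene','side'):
    g=grab(n);c=(301,215) if n=='scene' else (210,230);tiles.append(cv2.resize(g['p'][c[1]-50:c[1]+50,c[0]-66:c[0]+67,::-1],(400,300),interpolation=3))
cv2.imwrite('pics/m2.png',np.vstack([np.hstack(tiles[:2]),np.hstack([tiles[2],tiles[2]*0])]))
E
```

```text
[ 0.07027651  0.23203396 -0.15750283] [-0.01195268  0.01458669  0.04147406] 0.016527275066842314
travel [-0.006  0.005  0.265] spin -0.0003 tcp [ 0.4621 -0.0678  0.1422] toolz [-9.e-04  2.e-04 -1.e+00] t 6.1 q [-0.15  0.22 -0.44  0.91  0.   -0.01]
52 [ 0.45855162 -0.06678328  0.07515665]
65 [ 0.45840639 -0.066653    0.08512485]
67 [ 0.45845931 -0.06668831  0.09521495]
lug z [0.06115351 0.06249093]
```

View pics/m2.png

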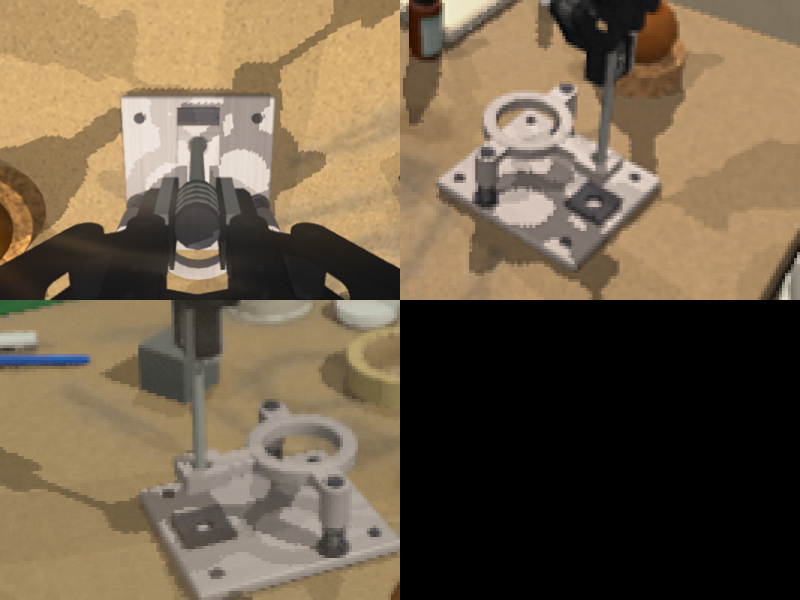

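The rod is through the eyelet and the lug is still at its rest height (62 mm). On down into the socket.

>>> drive_tool:
  travel:
    - [-0.004, 0.003, 0.07]
    - [-0.004, 0.003, 0.14]
    - [-0.004, 0.003, 0.18]
    - [-0.004, 0.003, 0.2]
    - [-0.004, 0.003, 0.215]
    - [-0.004, 0.003, 0.23]
    - [-0.004, 0.003, 0.245]
    - [-0.004, 0.003, 0.26]
    - [-0.004, 0.003, 0.27]
    - [-0.004, 0.003, 0.27]
  spin: [0, 0, 0, 0, 0, 0, 0, 0, 0, 0]

```text
time_s: 7.25
tcp_pos: [0.4629, -0.0674, 0.1021]
tcp_rot: [-0.0, 0.067, 0.998, 0.0]
contact_force: [-0.2, -0.5, -0.3]
grip_width: 0.0163
gripper_force: 49.2
```

>>> drive_tool:
  travel:
    - [0, 0, 0.007]
    - [0, 0, 0.013]
    - [0, 0, 0.013]
  spin: [0, 0, 0]

```text
time_s: 7.55
tcp_pos: [0.464, -0.0676, 0.1015]
tcp_rot: [0.001, 0.067, 0.998, -0.0]
contact_force: [-1.4, 0.1, 7.0]
grip_width: 0.0164
gripper_force: 50.0
```

```bash
python3 - <<'E'
from h import *
s=telemetry.get_state();print(s['contact_force'],s['wrist_torque'],s['tcp_pos'])
E
```

```text
[-1.43345871  0.08645643  7.00632189] [ 0.03904645  0.38060917 -0.04541978] [ 0.46398804 -0.06759609  0.10147973]
```

Bottomed at 7 N with the tip height equal to the socket bottom. Release and rise.

>>> drive_tool:
  travel:
    - [0, 0, 0]
    - [0, 0, 0]
    - [0, 0, 0]
    - [0, 0, 0]
    - [0, 0, 0]
    - [0, 0, 0]
    - [0, 0, 0]
  spin: [0, 0, 0, 0, 0, 0, 0]
  gripper: 0.1

```text
time_s: 8.25
tcp_pos: [0.463, -0.0674, 0.1003]
tcp_rot: [-0.0, 0.067, 0.998, 0.0]
contact_force: [0.2, -0.7, 1.0]
grip_width: 0.0466
gripper_force: 0.0
```

>>> drive_tool:
  travel:
    - [0, 0, -0.1]
    - [0, 0, -0.2]
    - [0, 0, -0.4]
    - [0, 0, -0.7]
    - [0, 0, -0.7]
    - [0, 0, -0.7]
  spin: [0, 0, 0, 0, 0, 0]

```text
time_s: 8.85
tcp_pos: [0.4641, -0.0676, 0.2064]
tcp_rot: [0.002, 0.067, 0.998, -0.0]
contact_force: [-0.2, 0.1, -1.0]
grip_width: 0.0472
gripper_force: 0.0
```

```bash
python3 - <<'E'
from h import *
to([.5146,-.2554,.20],1.437)
for n in('scene','side','wrist'):
    g=grab(n);P=cloud(g)
    for lo,hi in((.07,.1),(.105,.125),(.128,.14)):
        K=P[(P[...,2]>lo)&(P[...,2]<hi)&(np.linalg.norm(P[...,:2]-[.463,-.067],axis=-1)<.02)]
        if len(K):print(n,len(K),K.mean(0).round(4),K.max(0).round(4))
E
```

```text
travel [-0.501 -1.196  0.045] spin -0.0002 tcp [ 0.4641 -0.0676  0.2064] toolz [ 3.1e-03 -5.0e-04 -1.0e+00] t 8.85 q [-0.14  0.18 -0.32  1.08 -0.   -0.01]
scene 32 [ 0.4608 -0.061   0.0846] [ 0.4661 -0.0577  0.0986]
scene 49 [ 0.4576 -0.0554  0.1152] [ 0.4687 -0.0513  0.1248]
scene 41 [ 0.4588 -0.0592  0.1319] [ 0.4683 -0.0503  0.1341]
side 58 [ 0.4592 -0.0664  0.0848] [ 0.4638 -0.0614  0.0998]
side 86 [ 0.4559 -0.0682  0.1164] [ 0.4672 -0.0583  0.1249]
side 62 [ 0.4564 -0.0645  0.1323] [ 0.4648 -0.0529  0.1353]
wrist 9 [ 0.4579 -0.0649  0.0733] [ 0.4592 -0.0623  0.0776]
wrist 106 [ 0.452  -0.0627  0.1164] [ 0.4589 -0.0521  0.125 ]
wrist 569 [ 0.4578 -0.0606  0.1317] [ 0.4668 -0.0519  0.1341]
```

Rod stands in place (knob top 0.134, only leaning within its clearance). On to the flask.

>>> drive_tool:
  travel:
    - [-0.1, -0.25, 0]
    - [-0.24, -0.58, 0]
    - [-0.3, -0.8, 0]
    - [-0.3, -0.8, 0]
    - [-0.3, -0.8, 0]
  spin: [0, 0, 0, 0, 0]
  gripper: 0.4

```text
time_s: 9.5
tcp_pos: [0.4905, -0.1925, 0.2037]
tcp_rot: [-0.002, 0.068, 0.998, 0.001]
contact_force: [-0.2, 0.1, 0.6]
grip_width: 0.0596
gripper_force: 0.0
```

```bash
python3 - <<'E'
from h import *
from scipy.optimize import least_squares as LS
to([.5146,-.2554,.20],1.437)
for n in('scene','side','wrist'):
    g=grab(n);P=cloud(g);d=np.linalg.norm(P[...,:2]-[.514,-.256],axis=-1)
    K=P[(P[...,2]>.126)&(P[...,2]<.14)&(d<.022)]
    print(n,'top',len(K),K.mean(0).round(4),np.round(cv2.minEnclosingCircle((K[:,:2]*1000).astype(np.float32))[1],1),np.round(cv2.minEnclosingCircle((K[:,:2]*1000).astype(np.float32))[0],1),K.max(0))
    N=P[(P[...,2]>.09)&(P[...,2]<.115)&(d<.03)]
    if len(N)>10: print('  neck',len(N),LS(lambda c:np.linalg.norm(N[:,:2]-c,axis=1)-.011,[.514,-.256],loss='soft_l1',f_scale=.001).x.round(4))
    B=P[(P[...,2]>.032)&(P[...,2]<.076)&(d<.034)]
    if len(B)>10: print('  bulb',len(B),LS(lambda c:np.linalg.norm(B-c,axis=1)-.032,[.514,-.256,.049],loss='soft_l1',f_scale=.001).x.round(4))
E
```

```text
travel [-0.216 -0.393  0.024] spin -0.0008 tcp [ 0.4905 -0.1925  0.2037] toolz [-0.0032  0.0018 -1.    ] t 9.5 q [-0.37  0.28 -0.18  1.11  0.   -0.24]
scene top 42 [ 0.5151 -0.2527  0.1312] 11.9 [ 516.5 -255.6] [ 0.52543011 -0.24370924  0.13370222]
  neck 67 [ 0.5161 -0.256 ]
  bulb 353 [ 0.5163 -0.2557  0.0482]
side top 125 [ 0.5125 -0.2587  0.132 ] 10.6 [ 513.9 -257. ] [ 0.52344232 -0.2474928   0.13513133]
  neck 175 [ 0.5149 -0.2561]
  bulb 915 [ 0.5147 -0.2553  0.0487]
wrist top 197 [ 0.5084 -0.2568  0.131 ] 9.0 [ 511.1 -255.7] [ 0.5145401  -0.24716431  0.13341417]
  neck 337 [ 0.5153 -0.2553]
  bulb 2663 [ 0.5154 -0.2553  0.0474]
```

Flask axis (0.5153, −0.2557): neck and bulb agree in all three views, and it is upright.

>>> drive_tool:
  travel:
    - [-0.15, -0.26, 0]
    - [-0.221, -0.394, 0]
    - [-0.221, -0.394, 0]
    - [-0.221, -0.394, 0]
    - [-0.221, -0.394, 0.2]
    - [-0.221, -0.394, 0.4]
    - [-0.221, -0.394, 0.55]
    - [-0.221, -0.394, 0.65]
    - [-0.221, -0.394, 0.73]
    - [-0.221, -0.394, 0.78]
    - [-0.221, -0.394, 0.78]
    - [-0.221, -0.394, 0.78]
  spin: [0, 0, 0, 0, 0, 0, 0, 0, 0, 0, 0, 0]

```text
time_s: 10.85
tcp_pos: [0.5169, -0.2553, 0.089]
tcp_rot: [0.0, 0.067, 0.998, -0.0]
contact_force: [0.6, 0.1, -0.6]
grip_width: 0.06
gripper_force: 0.0
```

```bash
python3 - <<'E'
from h import *
to([.5153,-.2557,.0865],1.437);print(telemetry.get_state()['contact_force'])
E
```

```text
travel [ 0.01  -0.004  0.017] spin -0.0001 tcp [ 0.5169 -0.2553  0.089 ] toolz [ 8.e-04 -3.e-04 -1.e+00] t 10.85 q [-0.46  0.44 -0.26  0.87  0.   -0.32]
[ 0.64690721  0.14321666 -0.59789443]
```

>>> drive_tool:
  travel:
    - [0.009, -0.003, 0.015]
    - [0.009, -0.003, 0.015]
    - [0.009, -0.003, 0.015]
  spin: [0, 0, 0]

```text
time_s: 11.15
tcp_pos: [0.5153, -0.2559, 0.0865]
tcp_rot: [0.0, 0.067, 0.998, -0.0]
contact_force: [0.8, -0.6, 0.7]
grip_width: 0.0601
gripper_force: 0.0
```

>>> drive_tool:
  travel:
    - [0, 0, 0]
    - [0, 0, 0]
    - [0, 0, 0]
    - [0, 0, 0]
    - [0, 0, 0]
    - [0, 0, 0]
    - [0, 0, 0]
    - [0, 0, 0]
  spin: [0, 0, 0, 0, 0, 0, 0, 0]
  gripper: -1
  squeeze: 60

```text
time_s: 11.95
tcp_pos: [0.5152, -0.2558, 0.0863]
tcp_rot: [0.0, 0.067, 0.998, -0.0]
contact_force: [-0.4, -0.2, 1.9]
grip_width: 0.0203
gripper_force: 58.5
```

>>> drive_tool:
  travel:
    - [0, 0, -0.07]
    - [0, 0, -0.15]
    - [0, 0, -0.3]
    - [0, 0, -0.5]
    - [0, 0, -0.5]
    - [0, 0, -0.5]
  spin: [0, 0, 0, 0, 0, 0]

```text
time_s: 12.55
tcp_pos: [0.5158, -0.2559, 0.1621]
tcp_rot: [0.001, 0.067, 0.998, -0.0]
contact_force: [0.5, -0.2, -1.7]
grip_width: 0.0205
gripper_force: 58.7
```

```bash
python3 - <<'E'
from h import *
from scipy.optimize import least_squares as LS
s=telemetry.get_state();p=s['tcp_pos'];print(s['contact_force'],s['wrist_torque'])
to([.5315,-.0765,.165],1.437)
for n in('scene','side','wrist'):
    g=grab(n);P=cloud(g);hsv=cv2.cvtColor(g['p'],cv2.COLOR_RGB2HSV);d=np.linalg.norm(P[...,:2]-p[:2],axis=-1)
    B=P[(hsv[...,0]<20)&(hsv[...,1]>130)&(d<.036)&(P[...,2]>.06)&(P[...,2]<p[2]-.01)]
    print(n,len(B),LS(lambda c:np.linalg.norm(B-c,axis=1)-.032,[*p[:2],p[2]-.035],loss='soft_l1',f_scale=.001).x.round(4) if len(B)>10 else '')
E
```

```text
[ 0.49234394 -0.16663421 -1.66778691] [ 0.00911204 -0.00707309  0.02791384]
travel [ 0.056  1.199 -0.02 ] spin -0.0002 tcp [ 0.5158 -0.2559  0.1621] toolz [ 2.1e-03 -9.0e-04 -1.0e+00] t 12.55 q [-0.46  0.38 -0.15  1.04  0.   -0.33]
scene 378 [ 0.5169 -0.2561  0.1241]
side 1109 [ 0.5146 -0.255   0.124 ]
wrist 6230 [ 0.5147 -0.2545  0.1216]
```

>>> drive_tool:
  travel:
    - [0.013, 0.15, 0]
    - [0.02, 0.4, 0]
    - [0.027, 0.6, 0]
    - [0.027, 0.6, 0]
  spin: [0, 0, 0, 0]

```text
time_s: 13.1
tcp_pos: [0.522, -0.1624, 0.1597]
tcp_rot: [-0.002, 0.065, 0.998, 0.001]
contact_force: [0.1, 0.2, -1.9]
grip_width: 0.0209
gripper_force: 59.1
```

>>> drive_tool:
  travel:
    - [0.013, 0.25, 0]
    - [0.02, 0.45, 0]
    - [0.026, 0.55, 0]
    - [0.026, 0.598, 0]
    - [0.026, 0.598, 0]
    - [0.026, 0.598, 0]
  spin: [0, 0, 0, 0, 0, 0]

```text
time_s: 13.7
tcp_pos: [0.5313, -0.0775, 0.1609]
tcp_rot: [-0.0, 0.068, 0.998, -0.0]
contact_force: [0.1, -0.5, -0.7]
grip_width: 0.0205
gripper_force: 59.4
```

```bash
python3 - <<'E'
from h import *
from scipy.optimize import least_squares as LS
s=telemetry.get_state();p=s['tcp_pos'];print(s['contact_force'],s['wrist_torque'])
to([.532,-.0767,.139],1.437)
tiles=[]
for n in('scene','side','wrist'):
    g=grab(n);P=cloud(g);hsv=cv2.cvtColor(g['p'],cv2.COLOR_RGB2HSV);d=np.linalg.norm(P[...,:2]-p[:2],axis=-1)
    B=P[(hsv[...,0]<20)&(hsv[...,1]>130)&(d<.036)&(P[...,2]>.085)&(P[...,2]<p[2]-.01)]
    b=LS(lambda c:np.linalg.norm(B-c,axis=1)-.032,[*p[:2],p[2]-.035],loss='soft_l1',f_scale=.001).x
    A=P[(np.abs(P[...,2]-.0615)<.004)&(hsv[...,1]<80)];c=p[:2].copy()
    for _ in range(8):
        r=np.linalg.norm(A[:,:2]-c,axis=1);C=A[(r>.022)&(r<.039)]
        c=LS(lambda c:(lambda r:np.maximum(0,.026-r)+np.maximum(0,r-.037)+.02*(r-.0315))(np.linalg.norm(C[:,:2]-c,axis=1)),c).x
    ang=np.degrees(np.arctan2(*(C[:,:2]-c).T[::-1]))
    print(n,'bulb',len(B),b.round(4),'ring',len(C),c.round(4),'ang hist',np.histogram(ang,8,(-180,180))[0])
    tiles.append(g['p'][60:360,56:456,::-1] if n=='wrist' else cv2.resize(g['p'][165:265,220:353,::-1] if n=='scene' else g['p'][175:275,175:308,::-1],(400,300),interpolation=3))
cv2.imwrite('pics/m3.png',np.vstack([np.hstack(tiles[:2]),np.hstack([tiles[2],tiles[2]*0])]))
E
```

```text
[ 0.09097355 -0.51001865 -0.72838491] [-0.06110791  0.01586573  0.02505961]
travel [-0.004  0.006  0.146] spin -0.0005 tcp [ 0.5313 -0.0775  0.1609] toolz [-4.e-04 -8.e-04 -1.e+00] t 13.7 q [-0.14  0.32 -0.24  1.01 -0.   -0.01]
scene bulb 467 [ 0.5324 -0.0774  0.1227] ring 267 [ 0.5321 -0.0747] ang hist [30 37 12 30 28 42 45 43]
side bulb 738 [ 0.5312 -0.0771  0.1245] ring 428 [ 0.5307 -0.0772] ang hist [67 67 54 40 56 54 44 46]
wrist bulb 5667 [ 0.5316 -0.0769  0.1223] ring 1916 [ 0.531  -0.0755] ang hist [537 253   0   0   0  76 439 611]
```

View pics/m3.png

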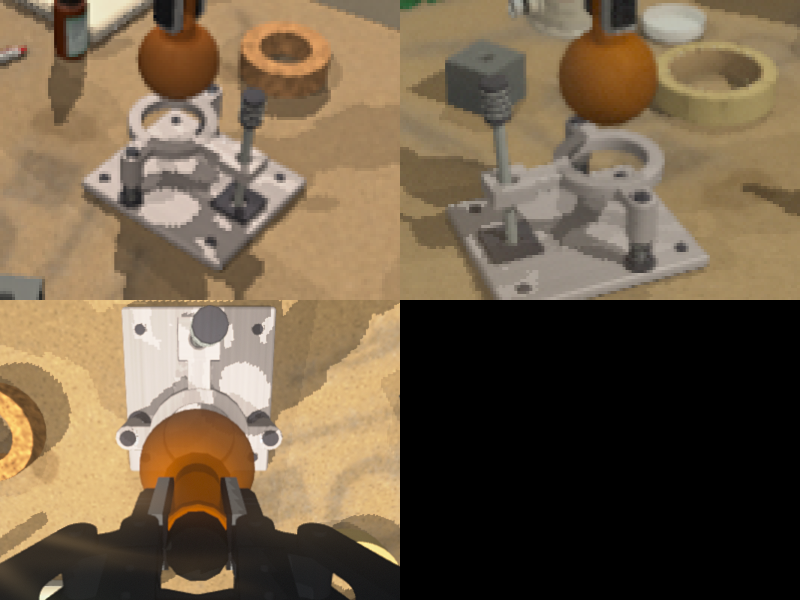

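Views: the rod stands through the lug and in the socket with its knob at (250,105) in the scene crop. The flask hangs upright over the ring and needs about a 1 mm shift in y.

>>> drive_tool:
  travel:
    - [0.004, 0.008, 0]
    - [0.004, 0.008, 0.08]
    - [0.004, 0.008, 0.15]
    - [0.004, 0.008, 0.2]
    - [0.004, 0.008, 0.23]
    - [0.004, 0.008, 0.25]
    - [0.004, 0.008, 0.265]
    - [0.004, 0.008, 0.28]
    - [0.004, 0.008, 0.28]
  spin: [0, 0, 0, 0, 0, 0, 0, 0, 0]

```text
time_s: 14.75
tcp_pos: [0.5317, -0.0756, 0.1194]
tcp_rot: [0.001, 0.067, 0.998, -0.0]
contact_force: [0.6, -1.6, -1.2]
grip_width: 0.0203
gripper_force: 59.5
```

```bash
python3 - <<'E'
from h import *
s=telemetry.get_state();print(s['contact_force'],s['wrist_torque']);to([.5308,-.0762,.099],1.437)
E
```

```text
[ 0.56834465 -1.61135509 -1.20900252] [-0.22840626 -0.20088157  0.0256705 ]
travel [ 0.005 -0.005  0.136] spin -0.0003 tcp [ 0.5317 -0.0756  0.1194] toolz [ 1.5e-03 -7.0e-04 -1.0e+00] t 14.75 q [-0.14  0.35 -0.31  0.91 -0.   -0.01]
```

>>> drive_tool:
  travel:
    - [0.002, -0.005, 0.01]
    - [0.002, -0.005, 0.02]
    - [0.002, -0.005, 0.03]
    - [0.002, -0.005, 0.04]
    - [0.002, -0.005, 0.04]
    - [0.002, -0.005, 0.04]
  spin: [0, 0, 0, 0, 0, 0]

```text
time_s: 15.35
tcp_pos: [0.5317, -0.0761, 0.1136]
tcp_rot: [0.001, 0.067, 0.998, -0.0]
contact_force: [2.7, -1.2, 3.0]
grip_width: 0.0204
gripper_force: 59.7
```

```bash
cat > chk.py <<'E'
from h import *
from scipy.optimize import least_squares as LS
s=telemetry.get_state();p=s['tcp_pos'];print(s['contact_force'].round(2) if hasattr(s['contact_force'],'round') else s['contact_force'],s['wrist_torque'],s['gripper_force']);to([.5312,-.0764,.099],1.437)
for n in('scene','side','wrist'):
    g=grab(n);P=cloud(g);hsv=cv2.cvtColor(g['p'],cv2.COLOR_RGB2HSV);d=np.linalg.norm(P[...,:2]-p[:2],axis=-1)
    B=P[(hsv[...,0]<20)&(hsv[...,1]>130)&(d<.036)&(P[...,2]>.065)&(P[...,2]<p[2]-.01)]
    b=LS(lambda c:np.linalg.norm(B-c,axis=1)-.032,[*p[:2],p[2]-.035],loss='soft_l1',f_scale=.001).x
    f=P[...,:2]-[.462,-.067];L=P[(np.abs(f@[.991,-.1336])<.012)&(np.abs(f@[.1336,.991])<.012)&(P[...,2]>.03)&(P[...,2]<.068)&(hsv[...,2]>110)]
    K=P[(P[...,2]>.12)&(P[...,2]<.14)&(np.linalg.norm(f,axis=-1)<.025)]
    print(n,'bulb',len(B),b.round(4),'lug z',len(L),np.percentile(L[:,2],[25,50,75]).round(4),'knob',len(K),K.mean(0).round(3) if len(K) else '',K[:,2].max() if len(K) else '')
    save(g,'chk_'+n+'.png')
E
python3 chk.py
```

```text
[ 2.73 -1.16  3.04] [-0.19924856 -0.82477435  0.00644495] 59.70901843160391
travel [ 0.003 -0.002  0.097] spin -0.0002 tcp [ 0.5317 -0.0761  0.1136] toolz [ 2.3e-03 -4.0e-04 -1.0e+00] t 15.35 q [-0.14  0.36 -0.32  0.89 -0.   -0.01]
scene bulb 407 [ 0.5333 -0.0759  0.0755] lug z 60 [0.0557 0.0569 0.0579] knob 66 [ 0.457 -0.057  0.129] 0.1339126677548208
side bulb 625 [ 0.532  -0.0755  0.0772] lug z 81 [0.0579 0.0587 0.0592] knob 100 [ 0.455 -0.065  0.129] 0.13591143875633044
wrist bulb 5680 [ 0.5323 -0.0755  0.0749] lug z 881 [0.0559 0.0565 0.0569] knob 2372 [ 0.458 -0.06   0.131] 0.13433883775353833
```

The ring follows (lug down 5 mm) and the rod is undisturbed. I'll ease 1 mm in +x for the side force and carry on.

>>> drive_tool:
  travel:
    - [-0.007, -0.003, 0.01]
    - [-0.008, -0.004, 0.03]
    - [-0.008, -0.004, 0.05]
    - [-0.008, -0.004, 0.065]
    - [-0.008, -0.004, 0.075]
    - [-0.008, -0.004, 0.08]
    - [-0.008, -0.004, 0.08]
  spin: [0, 0, 0, 0, 0, 0, 0]

```text
time_s: 16.2
tcp_pos: [0.532, -0.0764, 0.1014]
tcp_rot: [0.0, 0.067, 0.998, 0.0]
contact_force: [3.0, 0.2, 8.2]
grip_width: 0.0206
gripper_force: 60.2
```

```bash
python3 chk.py
```

```text
[2.99 0.24 8.15] [ 0.14883574 -0.6071965  -0.02376533] 60.152121749706566
travel [ 0.006 -0.001  0.016] spin -0.0002 tcp [ 0.532  -0.0764  0.1014] toolz [ 1.e-03  7.e-04 -1.e+00] t 16.2 q [-0.14  0.37 -0.34  0.86  0.   -0.01]
scene bulb 332 [ 0.5332 -0.076   0.0633] lug z 56 [0.0444 0.0451 0.0461] knob 65 [ 0.455 -0.055  0.129] 0.1339100351682032
side bulb 492 [ 0.5319 -0.0759  0.0648] lug z 104 [0.046  0.0469 0.049 ] knob 99 [ 0.454 -0.063  0.129] 0.13545720686574353
wrist bulb 5617 [ 0.5325 -0.0756  0.0628] lug z 1107 [0.0442 0.0448 0.0453] knob 3038 [ 0.456 -0.058  0.131] 0.13435660171476332
```

>>> drive_tool:
  travel:
    - [-0.004, 0, 0.01]
    - [-0.006, 0, 0.02]
    - [-0.006, 0, 0.026]
    - [-0.006, 0, 0.03]
    - [-0.006, 0, 0.03]
    - [-0.006, 0, 0.03]
  spin: [0, 0, 0, 0, 0, 0]

```text
time_s: 16.95
tcp_pos: [0.5325, -0.0765, 0.0977]
tcp_rot: [0.0, 0.067, 0.998, 0.0]
contact_force: [1.0, 0.8, 14.0]
grip_width: 0.0204
gripper_force: 60.8
```

```bash
python3 chk.py
```

```text
[ 1.04  0.77 14.01] [ 0.19105358 -0.15649093 -0.01800805] 60.8161417208612
travel [ 0.009 -0.001 -0.009] spin -0.0002 tcp [ 0.5325 -0.0765  0.0977] toolz [ 6.e-04  7.e-04 -1.e+00] t 16.95 q [-0.14  0.37 -0.34  0.85  0.   -0.01]
scene bulb 306 [ 0.5335 -0.0761  0.0592] lug z 58 [0.0406 0.0417 0.0429] knob 63 [ 0.455 -0.054  0.129] 0.13401090065856858
side bulb 428 [ 0.5321 -0.0759  0.0611] lug z 106 [0.0428 0.0438 0.0496] knob 94 [ 0.453 -0.062  0.129] 0.13509515676395994
wrist bulb 5475 [ 0.5327 -0.0757  0.0589] lug z 1213 [0.0408 0.0413 0.0418] knob 3319 [ 0.456 -0.057  0.131] 0.13387179419885015
```

>>> drive_tool:
  travel:
    - [0, 0, 0.003]
    - [0, 0, 0.003]
    - [0, 0, 0.003]
    - [0, 0, 0.003]
    - [0, 0, 0.003]
  spin: [0, 0, 0, 0, 0]

```text
time_s: 17.6
tcp_pos: [0.5326, -0.0765, 0.0976]
tcp_rot: [0.0, 0.067, 0.998, 0.0]
contact_force: [0.5, 0.8, 15.2]
grip_width: 0.0208
gripper_force: 61.0
```

```bash
python3 chk.py; python3 - <<'E'
import cv2,numpy as np
a=cv2.imread('pics/chk_scene.png')[165:265,220:353];b=cv2.imread('pics/chk_side.png')[175:275,175:308]
cv2.imwrite('pics/fin.png',np.hstack([cv2.resize(x,(400,300),interpolation=3) for x in(a,b)]))
E
```

```text
[ 0.51  0.82 15.21] [0.22793773 0.03515216 0.00465235] 61.00093364249915
travel [ 0.009 -0.001 -0.009] spin -0.0002 tcp [ 0.5326 -0.0765  0.0976] toolz [ 1.e-03  7.e-04 -1.e+00] t 17.6 q [-0.14  0.37 -0.34  0.85  0.   -0.01]
scene bulb 310 [ 0.5335 -0.0761  0.0593] lug z 58 [0.0408 0.042  0.043 ] knob 64 [ 0.455 -0.054  0.129] 0.13480076167544774
side bulb 425 [ 0.532  -0.0761  0.0607] lug z 110 [0.0428 0.0436 0.0492] knob 96 [ 0.453 -0.062  0.129] 0.1352561912390579
wrist bulb 5472 [ 0.5328 -0.0757  0.0589] lug z 1213 [0.0407 0.0413 0.0418] knob 3330 [ 0.456 -0.057  0.131] 0.13436056604103486
```

View pics/fin.png

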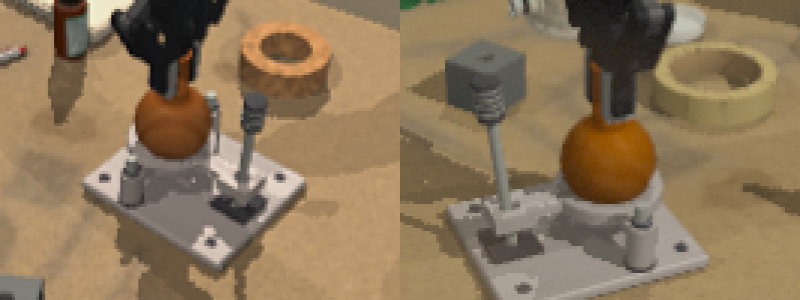

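The ring is at its stop: it no longer moves as force rises, and the lug is at about 42 mm. The flask sits upright at (172,120) in the scene crop, and the rod still stands through the lug and in the socket.

```bash
python3 -c "
from bench import arm
print(arm.sign_off())"
```

```text
the job is handed in; nothing more can be done
None
```

I handed the job in at about 18 s: the guide rod stands on the socket bottom through the eyelet, leaning slightly within its clearance, and the arm is still holding the flask upright with the ring against its lower stop at about 15 N.

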